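Open the child-resistant solvent bottle at the spectrometer bench

ROBOT

A 7-joint arm with a two-finger parallel gripper is mounted at the origin on the work surface. World frame = base frame: x ahead of the robot, y to its left, z up, the work surface at z = 0. Lengths are in m, angles in rad, forces in N, time in s.
With the tool pointing down it reaches from about 0.425 to 0.925 m from the base axis. Payload 6.8 kg.
Tool frame: the origin (TCP) lies on the mounting face of the last link; the fingertips stand 173 mm ahead of it and the grasp point (between the pads) lies 155 mm ahead of it; z points along the fingers, y is the line along which they close (so a half turn about z gives the same grasp; the last joint's range is limited). The gripper opens to 85 mm and grips with 20 to 120 N. Pads are 22 mm wide; open, the fingers measure 114 mm over their backs; the gripper's body (76 mm by 85 mm) begins 54 mm behind the grasp point. The pads swing forward as they close: fully open they stand 13 mm farther back than shut.
Start: joints at [-1.213, 0.477, 0.022, 1.555, -0.011, 1.109, -0.083], TCP at [0.303, 0.603, 0.405] pointing down, gripper open.
Joint ranges: [-2.96, 2.96], [-0.34, 2.1], [-1.41, 1.46], [0.24, 2.44], [-1.37, 4.51], [0.17, 1.92], [-2.96, 2.96]. Speed limits (rad/s): [2.39, 2.39, 3.14, 3.14, 3.14, 3.14, 3.14].

INTERFACE

Orientations are given as a unit quaternion [w, x, y, z].
In Python, from station import bot gives the robot as it stands. The module is installed in compiled form; this text tells all that it offers.
- The arm moves only by the shell command python3 -m pendant 'ROWS' [FORCE]. ROWS is JSON, a list of rows, each a list of 5 numbers: the finger opening in m, from 0 to 0.0854, then the shift along the tool's x, y, z in m, then the turn about the tool's z in degrees. In form: [[jaw, x, y, z, yaw], ...]. A call has 1 to 12 rows; each row shifts and turns the commanded pose from where the row before left it, along the tool's axes as they then stand; what a row does not reach is not made up. A row lasts 1/12 s, in which the tool goes at most 41.7 mm and 7.16 degrees, less where a joint would pass 70% of its speed; a pose out of reach is approached as far as the arm can. A call with a gripper value outside its range is refused whole. The fingers move at their own pace and stop on an object; FORCE is the grip in N (left out, the last holds). Time passes only in rows, so rows that do not move let the fingers close. It gives the time, the measured TCP pose, the force, the opening and the grip force at its end, in the units of the state.
- bot.get_obs(): the state, without advancing time (a new reading comes with each control period).
- bot.read_camera(name): name is "scene" or "top"; returns (picture, depth): 400x640x3 uint8, blue, green, red; 400x640 float32, m along the optical axis (not along the pixel's ray), 0 where there is no reading.
- bot.camera_model(name): a dict with "intrinsics" (3x3 intrinsics, pixels), "dist_coeffs" ([k1, k2, p1, p2, k3] as OpenCV has them; the pictures are not rectified), "R" (3x3) and "t" (3): a world point X has camera coordinates R X + t. Camera axes: x right, y down, z forward; pixel columns grow to the right and rows downward; lengths in m; the calibration is good to about 2 mm. A picture is of the moment at which its call begins. camera_model takes no time and is no camera call.
- bot.hand_in(): hands the job in; it is judged then, once.
Trained networks look in the newest picture that a camera, given by its name, has taken for a name from the list of things; names that differ only in an ending like _2 or _b are one class to them, and where a whole thing is asked for, a point or a joint stands for the part that bears it (a point fixed in the world has none). Each returns a list of dicts, best first, with "score" (0 to 1); they miss things now and then, are a little off and sometimes report something else, mostly with a low value. They report only what shows in the picture. A call takes as long as a camera call. They do not tell look-alikes from the thing itself.
- bot.boxes_of(name, camera): "at" ([column, row] in pixels, amid what is visible of it).
- bot.trace(name, camera): "mask" (400x640 bool, what is visible of it) and "at" ([column, row] in pixels, amid what is visible of it).
- bot.pinpoint(name, camera): "at" ([column, row] in pixels: a listed point, or the origin of a listed thing).
The state is a dict: "t": time; "q": joint angles; "joint_vel": joint speeds; "joint_torque": joint torques, N m; "eef_pos": TCP position; "tool_rot": TCP orientation; "contact_force": force on the tool from outside, world axes, zero at the start; "torque": the same for the moment, N m; "gripper_width": opening from 0.0 (shut) to 1.0 (fully open); "grasp_force": force on a finger pad.
Only numpy, scipy, OpenCV 4.12 (cv2) and the standard library are available. Lean on these libraries where they do the work, as an engineer would, in place of code of your own. Each camera call takes 0.05 s, during which the arm holds its last target. There are 200 camera calls.

TASK

Open the solvent bottle that stands in the black bench holder: its white child-resistant cap only ratchets when it is turned by itself, so press it down while you unscrew it anticlockwise, firmly enough to drive it but without crushing the seal. Then lift the cap off, leaving the bottle standing in its holder, and set it down the same way up, flat in the stainless steel tray, without dropping it. Leave the other things on the bench where they are.

Things in the scene. Friction and masses are not known exactly. Their poses are not given: they have to be found in the camera images.
- cap_center (a point): centre, half-way up, of the outer shell of the white ribbed two-piece screw cap, 58 to 60 mm across and 34 mm high with its inner part, 50 g; z up the cap's axis, x turns with the shell. Grip the ribbed skirt from any side; gripped 7 mm above this point, fingertips that reach 19 mm past the grip clear the tray floor when the cap is set down
- cap_top (a point): middle of the cap's flat top, 17 mm above cap_center. The shell is sprung: it starts to sink at 5 to 6 N, is down 2 mm at 14 N and 3 mm (its stop) at 18 N. Pressed with 18 to 25 N its teeth drive the inner cap; below 14 N, or half engaged, they ratchet with a jolt. The ten teeth stand at an unknown phase: tip on tip, the shell hardly sinks under load until turned up to 20 degrees, then it drops in
- cap: inner part of the cap, hidden in the shell, origin at the cap's lower edge, 17 mm under cap_center, x turns with it; it unscrews anticlockwise seen from above, taking 0.3 to 0.6 N m. After about 50 degrees (and up to 36 degrees of lost motion of the shell) its lugs are off the threads and it lifts straight off; at 74 degrees it meets a solid stop. Before that a pull of 5 to 7 N lifts the bottle
- seal: foam-backed seal disc in the cap, 41 mm across, origin at its lower face, pressed on the bottle's rim with 12 N when shut; under more load it gives 0.6 mm, then no more, and it is crushed when over 35 N (jolts counted) goes through it onto the rim (it also pushes the freed cap up by 4 mm)
- bottle_rim (a point): centre of the rim of the square white plastic solvent bottle: body 76 x 76 mm, 90 mm high, shoulder to 110 mm, neck 42 mm across (50 mm over the threads), rim 140 mm above its foot, 0.47 to 0.72 kg; z up. With the cap shut cap_center is 4 mm below this point. It stands loose, with 1 mm play, in the holder's square pocket, which keeps it from turning
- holder: black plastic bottle holder screwed to the bench: block 98 x 98 mm and 48 mm high on a flange 160 mm (x) by 110 mm (y) and 6 mm thick, square pocket 78 mm wide whose floor is 8 mm above the bench; origin at the centre of its underside
- tray: shallow open stainless steel tray, 150 mm (its x) by 120 mm (its y) outside, rim 12 mm high, wall 2.5 mm, floor 2 mm thick, loose, 0.5 kg; origin at the centre of its underside
- sample_cup: small white sample cup, 35 mm across and 24 mm high, a bystander; origin at its underside
- ref_disc: grey metal reference disc, 40 mm across and 12 mm high, a bystander; origin at its underside
- dropper: small brown glass bottle, 38 mm across and 85 mm high, a bystander; origin at its underside
- tweezers: steel tweezers 120 mm long lying flat along their x, a bystander; origin at their underside
Not all that is in view belongs to the job. There is more than one size of the tray; the job needs the middle-sized.

How it is judged:
By the outcome, as a careful person would: the job done as asked, in the order asked, and still so for the second after the job is handed in, with the robot touching nothing.
It also fails if it takes over 64 s, if anything falls off the work surface, if the arm or the gripper's body presses on something with over 40 N, if the wrist force passes 120 N, or if a joint passes its speed limit or range.

## Working session

There is one attempt and no reset: what is moved stays moved. The work goes in short steps, Python scripts to look and compute and a shell command to move; the robot and the scene stay as the last step left them, time stands still between calls to the robot, and variables do not carry over. Pictures are saved under pics/ and viewed, at most 10 in all, crops included, and the job is handed in when it is done.

```bash
mkdir -p pics
cat > h.py <<'E'
import numpy as np, cv2
from station import bot
def ray(cam,px):
    m=bot.camera_model(cam);K=np.array(m["intrinsics"]);d=np.array(m["dist_coeffs"]);R=np.array(m["R"]);t=np.array(m["t"]).ravel()
    u=cv2.undistortPoints(np.array([[px]],float),K,d)[0,0]
    return -R.T@t, R.T@np.array([u[0],u[1],1.]), 
def atz(cam,px,z):
    c,d=ray(cam,px); return c+d*(z-c[2])/d[2]
def atdepth(cam,px,dep):
    c,d=ray(cam,px); return c+d*dep
def tri(p1,p2):
    (c1,d1),(c2,d2)=ray("scene",p1),ray("top",p2)
    A=np.stack([d1,-d2],1);s=np.linalg.lstsq(A,c2-c1,rcond=None)[0]
    a,b=c1+s[0]*d1,c2+s[1]*d2
    return (a+b)/2,np.linalg.norm(a-b)
E
python3 - <<'E'
from h import *
np.set_printoptions(precision=4,suppress=True)
for c in("scene","top"):
    p,d=bot.read_camera(c);cv2.imwrite(f"pics/{c}0.png",p);np.save(f"{c}d.npy",d)
    for n in["cap_top","cap_center","bottle_rim","holder","tray","seal"]:
        print(c,n,[(np.round(r["at"],1).tolist(),round(r["score"],2)) for r in bot.pinpoint(n,c)])
o=bot.get_obs();print({k:np.round(v,4) for k,v in o.items()})
E
```

```text
scene cap_top [([251.8, 143.6], 0.91)]
scene cap_center [([255.7, 148.4], 0.75)]
scene bottle_rim [([256.0, 143.2], 0.88), ([192.4, 213.8], 0.72), ([260.2, 180.1], 0.19)]
scene holder [([257.4, 178.4], 0.74)]
scene tray [([347.2, 257.7], 0.9), ([461.6, 237.3], 0.64), ([311.0, 328.3], 0.57), ([193.6, 212.1], 0.2)]
scene seal []
top cap_top [([430.5, 185.9], 0.88), ([264.7, 133.0], 0.59)]
top cap_center [([428.1, 187.8], 0.63)]
top bottle_rim [([429.7, 185.3], 0.9)]
top holder [([415.2, 199.2], 0.61), ([403.3, 119.6], 0.33)]
top tray [([263.5, 215.6], 0.84), ([223.3, 153.5], 0.61), ([211.5, 339.6], 0.57)]
top seal []
{'t': np.float64(0.7), 'q': array([-1.2131,  0.477 ,  0.0224,  1.5554, -0.0115,  1.1093, -0.0831]), 'joint_vel': array([ 0.0002,  0.0008,  0.    ,  0.0013,  0.0002, -0.0001,  0.0005]), 'joint_torque': array([  0.001 , -59.6173,   1.6071, -28.1495,   0.0125,   0.0016,
         0.    ]), 'eef_pos': array([0.3032, 0.6031, 0.4047]), 'tool_rot': array([0.    , 0.2308, 0.973 , 0.    ]), 'contact_force': array([ 0.3396,  0.907 , -0.1048]), 'torque': array([-0.0127,  0.0249, -0.015 ]), 'grasp_force': np.float64(0.0), 'gripper_width': np.float64(1.002)}
```

View pics/scene0.png

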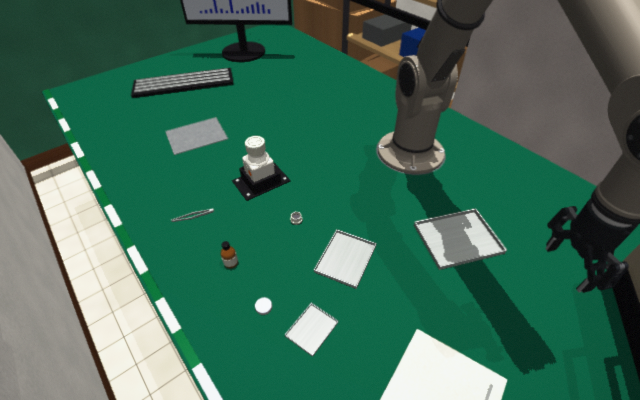

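View pics/top0.png

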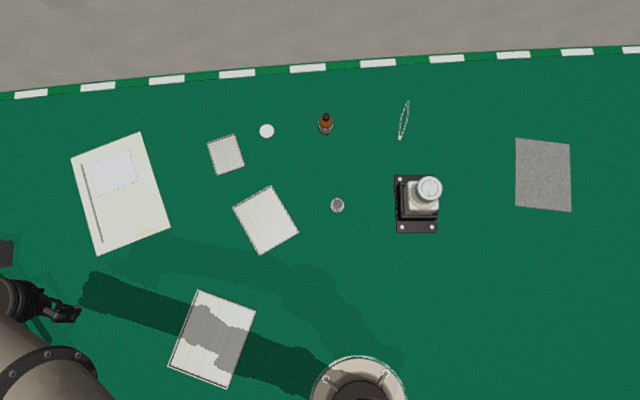

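The scene view shows the bottle with its cap at (255,145). The trays are at (346,258), (311,328, the small one) and (460,237, the big one). In the top view the cap is at (430,186) and the trays are at (265,220), (226,154) and (212,340). Next I measure them.

Run:
```python
from h import *
np.set_printoptions(precision=4,suppress=True)
print("cap_top",tri((251.8,143.6),(430.5,185.9)));print("cap_c",tri((255.7,148.4),(428.1,187.8)));print("rim",tri((256,143.2),(429.7,185.3)));print("holder",tri((257.4,178.4),(415.2,199.2)))
print("tray",tri((347.2,257.7),(263.5,215.6)))
D={}
for c in("scene","top"):
    p,d=bot.read_camera(c);D[c]=d
    for n in("tray","cap_top","sample_cup","ref_disc","dropper","tweezers","holder"):
        for r in bot.trace(n,c):
            m=r["mask"].astype(np.uint8)
            if m.sum()<20: continue
            ys,xs=np.nonzero(m)
            if n=="cap_top" or n=="holder":
                P=np.array([atdepth(c,(x,y),d[y,x]) for x,y in zip(xs,ys) if d[y,x]>0])
                z=P[:,2];top=P[z>np.percentile(z,95)-.008] 
                print(c,n,round(r["score"],2),np.round(r["at"]),"zpct",np.percentile(z,[5,50,95]),"topmean",(top.min(0)+top.max(0))/2,top.mean(0),top.max(0)-top.min(0))
            else:
                h={"tray":.012,"sample_cup":.024,"ref_disc":.012,"dropper":.04,"tweezers":.005}[n]
                P=np.array([atz(c,(x,y),h)[:2] for x,y in zip(xs,ys)],np.float32)
                print(c,n,round(r["score"],2),np.round(r["at"]),cv2.minAreaRect(P))
for c in D:
  for px in ([(251,141)] if c=="scene" else [(430,186),(265,220)]): 
    d=D[c][px[1],px[0]];print(c,px,atdepth(c,px,d))
```

```text
cap_top (array([ 0.5039, -0.2125,  0.1509]), np.float64(0.001354294726580134))
cap_c (array([ 0.5003, -0.2074,  0.1358]), np.float64(0.006835553995908364))
rim (array([ 0.4995, -0.2047,  0.1571]), np.float64(0.010074167942160681))
holder (array([ 0.5063, -0.2074,  0.0141]), np.float64(0.004499816364123021))
tray (array([0.492 , 0.2051, 0.0149]), np.float64(0.008405546069190702))
scene tray 0.9 [309. 330.] ((0.6833041906356812, 0.3008868098258972), (0.10270841419696808, 0.08444623649120331), 13.694099426269531)Traceback (most recent call last):
  File "<stdin>", line 19, in <module>
  File "h.py", line 8, in atz
    c,d=ray(cam,px); return c+d*(z-c[2])/d[2]
        ~~~^^^^^^^^
  File "h.py", line 4, in ray
    m=bot.camera_model(cam);K=np.array(m["intrinsics"]);d=np.array(m["dist_coeffs"]);R=np.array(m["R"]);t=np.array(m["t"]).ravel()
ValueError: time passes only in moves, steps and waits
```

```bash
sed -i 's/^def ray/M={c:bot.camera_model(c) for c in("scene","top")}\ndef ray/; s/m=bot.camera_model(cam)/m=M[cam]/' h.py
python3 - <<'E'
from h import *
np.set_printoptions(precision=4,suppress=True)
D={}
for c in("scene","top"):
    p,d=bot.read_camera(c);D[c]=d
    for n in("tray","cap_top","sample_cup","ref_disc","dropper","tweezers","holder"):
        for r in bot.trace(n,c):
            m=r["mask"].astype(np.uint8)
            if m.sum()<20: continue
            ys,xs=np.nonzero(m)
            if n=="cap_top" or n=="holder":
                P=np.array([atdepth(c,(x,y),d[y,x]) for x,y in zip(xs,ys) if d[y,x]>0])
                z=P[:,2];top=P[z>np.percentile(z,95)-.008] 
                print(c,n,round(r["score"],2),np.round(r["at"]),"zpct",np.percentile(z,[5,50,95]),"top mid",(top.min(0)+top.max(0))/2,top.mean(0),top.max(0)-top.min(0))
            else:
                h={"tray":.012,"sample_cup":.024,"ref_disc":.012,"dropper":.04,"tweezers":.005}[n]
                P=np.array([atz(c,(x,y),h)[:2] for x,y in zip(xs,ys)],np.float32)
                print(c,n,round(r["score"],2),np.round(r["at"]),np.round(np.hstack(cv2.minAreaRect(P)),3))
for c in D:
  for px in ([(251,141)] if c=="scene" else [(430,186),(265,220)]): 
    d=D[c][px[1],px[0]];print(c,px,atdepth(c,px,d))
E
```

```text
scene tray 0.81 [346. 259.] [ 0.489  0.202  0.158  0.125 26.28 ]
scene tray 0.66 [311. 327.] [ 0.683  0.301  0.101  0.082 14.497]
scene tray 0.62 [460. 238.] [ 0.198  0.351  0.174  0.211 65.212]
scene tray 0.39 [228. 254.] [ 0.73  -0.006  0.095  0.04  72.523]
scene cap_top 0.7 [256. 148.] zpct [0.1371 0.1602 0.1635] top mid [ 0.5027 -0.2042  0.1601] [ 0.5023 -0.2009  0.1612] [0.0516 0.0587 0.0088]
scene sample_cup 0.67 [294. 217.] [ 0.516  0.015  0.047  0.029 54.286]
scene ref_disc 0.71 [263. 304.] [ 0.739  0.184  0.042  0.04  51.078]
scene dropper 0.77 [228. 254.] [ 0.737  0.014  0.092  0.043 74.377]
scene tweezers 0.74 [193. 212.] [ 0.74  -0.205  0.03   0.121 74.501]
scene holder 0.78 [255. 181.] zpct [0.0037 0.0128 0.0483] top mid [ 0.5015 -0.2019  0.0459] [ 0.5144 -0.1798  0.0464] [0.099  0.1029 0.0112]
top tray 0.82 [265. 220.] [ 0.485  0.2    0.153  0.12  25.997]
top tray 0.75 [212. 340.] [ 0.192  0.351  0.168  0.204 66.196]
top tray 0.72 [225. 154.] [ 0.676  0.298  0.107  0.08  14.162]
top cap_top 0.69 [429. 188.] zpct [0.1441 0.1624 0.1653] top mid [ 0.4959 -0.204   0.1623] [ 0.4952 -0.204   0.1627] [0.0539 0.0535 0.009 ]
top sample_cup 0.51 [339. 200.] [ 0.507  0.006  0.032  0.033 85.038]
top ref_disc 0.43 [264. 133.] [ 0.735  0.181  0.037  0.036 84.924]
top dropper 0.53 [326. 126.] [ 0.729  0.015  0.035  0.059 77.561]
top holder 0.69 [409. 214.] zpct [0.0046 0.0096 0.0509] top mid [ 0.4959 -0.2013  0.0494] [ 0.4797 -0.1843  0.0491] [0.1022 0.0964 0.0129]
scene (251, 141) [ 0.5059 -0.212   0.162 ]
top (430, 186) [ 0.5001 -0.2071  0.1631]
top (265, 220) [0.4845 0.1998 0.0052]
```

```bash
python3 -m pendant '[[0.0854,-0.026,-0.0152,0,0],[0.0854,-0.026,-0.0152,0,0],[0.0854,-0.026,-0.0152,0,0],[0.0854,-0.026,-0.0152,0,0],[0.0854,-0.026,-0.0152,0,0],[0.0854,-0.026,-0.0152,0,0],[0.0854,-0.026,-0.0152,0,0],[0.0854,-0.026,-0.0152,0,0],[0.0854,-0.026,-0.0152,0,0],[0.0854,-0.026,-0.0152,0,0],[0.0854,-0.026,-0.0152,0,0],[0.0854,-0.026,-0.0152,0,0]]' 110
cat >> h.py <<'E'
from scipy.spatial.transform import Rotation
def rot(o): w=o["tool_rot"]; return Rotation.from_quat([w[1],w[2],w[3],w[0]]).as_matrix()
def go(x,y,z):
    o=bot.get_obs();R=rot(o);print("t",round(float(o["t"]),2),"pos",np.round(o["eef_pos"],4),"q",np.round(o["q"],2),"tool x az",round(float(np.degrees(np.arctan2(R[1,0],R[0,0]))),2),"tilt",np.round(R[:,2],4))
    print("tool shift",np.round(R.T@(np.array([x,y,z])-o["eef_pos"]),4))
E
python3 -c "from h import *; go(.499,-.204,.405)"
```

```text
t: 2.6
eef_pos: [0.5006, 0.2986, 0.4049]
tool_rot: [0.0, 0.231, 0.973, 0.0]
contact_force: [1.1, 1.1, -0.3]
gripper_width: 1.0
grasp_force: 0.0
t 2.6 pos [0.5006 0.2986 0.4049] q [-0.75  0.33  0.13  1.79 -0.05  1.03  0.5 ] tool x az 153.31 tilt [ 3.e-04  3.e-04 -1.e+00]
tool shift [-2.243e-01 -4.498e-01 -2.000e-04]
```

```bash
python3 -m pendant '[[0.0854,0,0,0,7],[0.0854,0,0,0,7],[0.0854,0,0,0,7],[0.0854,0,0,0,7],[0.0854,0,0,0,7],[0.0854,0,0,0,7],[0.0854,0,0,0,7],[0.0854,0,0,0,7],[0.0854,0,0,0,7],[0.0854,0,0,0,7],[0.0854,0,0,0,7],[0.0854,0,0,0,7]]' >/dev/null; python3 -c "from h import *; go(.499,-.204,.405)"
```

```text
t 3.6 pos [0.5    0.3    0.4048] q [-0.97  0.34  0.41  1.8  -0.16  1.03 -0.87] tool x az 68.97 tilt [ 1.e-04  3.e-04 -1.e+00]
tool shift [-4.708e-01  1.800e-01 -3.000e-04]
```

```bash
python3 -m pendant '[[0.0854,-0.034,0.013,0,0],[0.0854,-0.034,0.013,0,0],[0.0854,-0.034,0.013,0,0],[0.0854,-0.034,0.013,0,0],[0.0854,-0.034,0.013,0,0],[0.0854,-0.034,0.013,0,0],[0.0854,-0.034,0.013,0,0],[0.0854,-0.034,0.013,0,0],[0.0854,-0.034,0.013,0,0],[0.0854,-0.034,0.013,0,0],[0.0854,-0.034,0.013,0,0],[0.0854,-0.034,0.013,0,0]]' >/dev/null;python3 -m pendant '[[0.0854,-0.031,0.012,0,0],[0.0854,-0.031,0.012,0,0],[0.0854,0,0,0,0]]'; python3 -c "from h import *; go(.499,-.204,.405)"
```

```text
t: 4.85
eef_pos: [0.5008, -0.2102, 0.4056]
tool_rot: [0.002, 0.825, 0.565, -0.001]
contact_force: [-0.2, 0.0, -0.1]
gripper_width: 1.002
grasp_force: 0.0
t 4.85 pos [ 0.5008 -0.2102  0.4056] q [-0.25  0.3   0.65  1.91 -0.21  1.01  0.12] tool x az 68.8 tilt [ 0.0014 -0.0041 -1.    ]
tool shift [ 0.0051 -0.0039  0.0005]
```

```bash
python3 -m pendant '[[0.0854,0,0,0,0],[0.0854,0,0,0,0]]'
python3 - <<'E'
from h import *
go(.499,-.204,.405)
for c,(u,v) in(("scene",(255,146)),("top",(429,188))):
    d=np.load(c+"d.npy")
    P=np.array([atdepth(c,(x,y),d[y,x]) for x in range(u-25,u+25) for y in range(v-25,v+25) if d[y,x]>0])
    P=P[np.hypot(P[:,0]-.499,P[:,1]+.204)<.06]
    T=P[P[:,2]>np.percentile(P[:,2],99)-.006]
    print(c,len(T),np.median(T[:,2]),cv2.minEnclosingCircle(T[:,:2].astype(np.float32)),T.mean(0))
E
```

```text
t: 5.02
eef_pos: [0.5024, -0.2028, 0.4046]
tool_rot: [-0.0, 0.823, 0.569, 0.0]
contact_force: [-0.3, 1.2, -0.1]
gripper_width: 0.999
grasp_force: 0.0
t 5.02 pos [ 0.5024 -0.2028  0.4046] q [-0.26  0.29  0.65  1.91 -0.21  1.01  0.12] tool x az 69.31 tilt [-1.e-04  6.e-04 -1.e+00]
tool shift [-0.0023 -0.0028 -0.0004]
scene 193 0.1612861334064386 ((0.49873432517051697, -0.20587719976902008), 0.030251555144786835) [ 0.49989229 -0.20422377  0.16135164]
top 396 0.16286657913321656 ((0.4949601888656616, -0.20464669167995453), 0.028370877727866173) [ 0.49581145 -0.20490413  0.16293882]
```

```bash
python3 -m pendant '[[0.0854,-0.0036,-0.0034,0.02,0],[0.0854,0,0,0.02,0],[0.0854,0,0,0.02,0],[0.0854,0,0,0.02,0],[0.0854,0,0,0.01,0],[0.0854,0,0,0.01,0],[0.0854,0,0,0,0],[0.0854,0,0,0,0]]'
python3 - <<'E'
from h import *
go(.498,-.205,.304)
for c in("scene","top"): p,d=bot.read_camera(c);cv2.imwrite(f"pics/{c}1.png",p)
a=cv2.imread("pics/scene1.png")[60:220,170:340];b=cv2.imread("pics/top1.png")[110:270,345:515]
cv2.imwrite("pics/c1.png",cv2.resize(np.hstack([a,b]),(800,376),interpolation=cv2.INTER_CUBIC))
E
```

```text
t: 5.68
eef_pos: [0.4982, -0.205, 0.3049]
tool_rot: [-0.0, 0.822, 0.569, -0.0]
contact_force: [0.3, -0.4, 0.1]
gripper_width: 0.995
grasp_force: 0.0
t 5.68 pos [ 0.4982 -0.205   0.3049] q [-0.18  0.43  0.58  2.   -0.32  0.8   0.22] tool x az 69.35 tilt [-1.e-04  1.e-04 -1.e+00]
tool shift [-0.     -0.0002  0.0009]
```

View pics/c1.png

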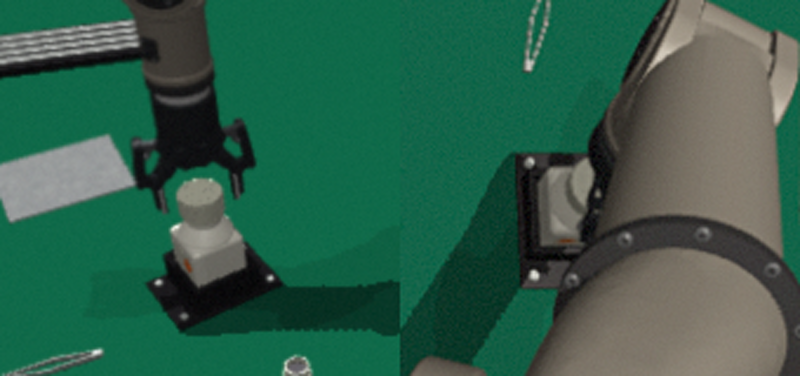

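The crop shows the open fingers on either side of the cap, with the cap centred between them at crop pixel (203,200). Nothing is touching, so I close.

```bash
python3 -m pendant '[[0.07,0,0,0,0],[0.065,0,0,0,0],[0.062,0,0,0,0],[0.055,0,0,0,0],[0.05,0,0,0,0],[0.05,0,0,0,0],[0.05,0,0,0,0],[0.05,0,0,0,0]]' 100
```

```text
t: 6.45
eef_pos: [0.4979, -0.2056, 0.3054]
tool_rot: [-0.0, 0.823, 0.569, 0.0]
contact_force: [-1.6, 1.7, 7.4]
gripper_width: 0.654
grasp_force: 104.3
```

```bash
python3 -m pendant '[[0.05,0,0,0.0005,0],[0.05,0,0,0.0005,0],[0.05,0,0,0,0],[0.05,0,0,0,0]]';  python3 -m pendant '[[0.05,0,0,0.0005,0],[0.05,0,0,0.0005,0],[0.05,0,0,0,0],[0.05,0,0,0,0]]'
```

```text
t: 6.78
eef_pos: [0.4979, -0.2056, 0.3046]
tool_rot: [-0.0, 0.823, 0.569, 0.0]
contact_force: [-3.2, 1.4, 9.7]
gripper_width: 0.66
grasp_force: 104.4
t: 7.12
eef_pos: [0.4979, -0.2057, 0.3037]
tool_rot: [-0.0, 0.823, 0.568, 0.0]
contact_force: [-3.0, 2.2, 11.1]
gripper_width: 0.658
grasp_force: 104.5
```

```bash
python3 -m pendant '[[0.05,0,0,0.0005,0],[0.05,0,0,0.0005,0],[0.05,0,0,0,0],[0.05,0,0,0,0]]';  python3 -m pendant '[[0.05,0,0,0.0005,0],[0.05,0,0,0,0],[0.05,0,0,0,0]]'
```

```text
t: 7.45
eef_pos: [0.498, -0.2057, 0.3029]
tool_rot: [-0.0, 0.823, 0.569, 0.001]
contact_force: [-3.8, 1.5, 12.4]
gripper_width: 0.658
grasp_force: 104.7
t: 7.7
eef_pos: [0.498, -0.2057, 0.3025]
tool_rot: [-0.0, 0.823, 0.568, 0.001]
contact_force: [-4.2, 1.7, 13.8]
gripper_width: 0.661
grasp_force: 104.8
```

```bash
python3 -m pendant '[[0.05,0,0,0.0005,0],[0.05,0,0,0.0005,0],[0.05,0,0,0,0],[0.05,0,0,0,0]]';  python3 -m pendant '[[0.05,0,0,0.0005,0],[0.05,0,0,0,0],[0.05,0,0,0,0]]'
```

```text
t: 8.03
eef_pos: [0.498, -0.2058, 0.3017]
tool_rot: [-0.0, 0.823, 0.569, 0.001]
contact_force: [-3.8, 1.5, 14.9]
gripper_width: 0.658
grasp_force: 105.3
t: 8.28
eef_pos: [0.498, -0.2058, 0.3014]
tool_rot: [-0.0, 0.823, 0.569, 0.001]
contact_force: [-4.5, 2.4, 16.8]
gripper_width: 0.658
grasp_force: 105.4
```

```bash
python3 -m pendant '[[0.05,0,0,0.0005,0],[0.05,0,0,0,0],[0.05,0,0,0,0]]';  python3 -m pendant '[[0.05,0,0,0.0003,0],[0.05,0,0,0,0],[0.05,0,0,0,0]]'
```

```text
t: 8.53
eef_pos: [0.4981, -0.2058, 0.3011]
tool_rot: [-0.0, 0.823, 0.569, 0.001]
contact_force: [-5.9, 2.5, 19.4]
gripper_width: 0.66
grasp_force: 105.7
t: 8.78
eef_pos: [0.4981, -0.2059, 0.301]
tool_rot: [-0.0, 0.823, 0.569, 0.001]
contact_force: [-7.1, 4.2, 22.1]
gripper_width: 0.657
grasp_force: 105.9
```

```bash
cat > s.py <<'E'
from h import *
o=bot.get_obs();print("tq",np.round(o["torque"],2)); go(.498,-.205,.304)
E
python3 -m pendant '[[0.05,0,0,-0.0002,-2],[0.05,0,0,0,-2],[0.05,0,0,0,-2],[0.05,0,0,0,0]]'; python3 s.py;python3 -m pendant '[[0.05,0,0,0,-2],[0.05,0,0,0,-2],[0.05,0,0,0,0]]'; python3 s.py
```

```text
t: 9.12
eef_pos: [0.4981, -0.2058, 0.301]
tool_rot: [0.0, 0.791, 0.611, 0.001]
contact_force: [-5.0, 3.1, 18.0]
gripper_width: 0.657
grasp_force: 105.7
tq [ 0.64  1.31 -0.01]
t 9.12 pos [ 0.4981 -0.2058  0.301 ] q [-0.16  0.43  0.55  2.01 -0.31  0.79  0.32] tool x az 75.39 tilt [ 0.0016  0.0012 -1.    ]
tool shift [ 0.0008 -0.0003 -0.0029]
t: 9.37
eef_pos: [0.498, -0.2058, 0.3011]
tool_rot: [0.0, 0.769, 0.639, 0.001]
contact_force: [-6.9, 3.2, 20.3]
gripper_width: 0.659
grasp_force: 105.7
tq [ 0.62  1.23 -0.03]
t 9.37 pos [ 0.498  -0.2058  0.3011] q [-0.14  0.42  0.53  2.   -0.3   0.79  0.38] tool x az 79.39 tilt [ 0.0015  0.0011 -1.    ]
tool shift [ 0.0008 -0.0002 -0.0029]
```

```bash
python3 -m pendant '[[0.05,0,0,0,-2],[0.05,0,0,0,-2],[0.05,0,0,0,-2],[0.05,0,0,0,0]]'; python3 s.py;python3 -m pendant '[[0.05,0,0,0,-2],[0.05,0,0,0,-2],[0.05,0,0,0,0]]'; python3 s.py
```

```text
t: 9.7
eef_pos: [0.4981, -0.2061, 0.3011]
tool_rot: [0.0, 0.735, 0.678, 0.001]
contact_force: [-5.6, 2.8, 17.9]
gripper_width: 0.658
grasp_force: 105.5
tq [ 0.44  1.16 -0.28]
t 9.7 pos [ 0.4981 -0.2061  0.3011] q [-0.12  0.42  0.51  2.   -0.28  0.79  0.47] tool x az 85.32 tilt [ 2.1e-03  7.0e-04 -1.0e+00]
tool shift [ 0.0011 -0.0002 -0.0029]
t: 9.95
eef_pos: [0.4981, -0.2061, 0.3011]
tool_rot: [0.0, 0.711, 0.703, 0.001]
contact_force: [-5.0, 3.1, 17.7]
gripper_width: 0.662
grasp_force: 105.5
tq [ 0.47  1.05 -0.34]
t 9.95 pos [ 0.4981 -0.2061  0.3011] q [-0.11  0.42  0.49  2.   -0.27  0.78  0.53] tool x az 89.31 tilt [ 1.9e-03  8.0e-04 -1.0e+00]
tool shift [ 0.0011 -0.0001 -0.0029]
```

```bash
python3 -m pendant '[[0.05,0,0,0.0003,0],[0.05,0,0,0,-2],[0.05,0,0,0,-2],[0.05,0,0,0,-2],[0.05,0,0,0,0]]'; python3 s.py;python3 -m pendant '[[0.05,0,0,0,-2],[0.05,0,0,0,-2],[0.05,0,0,0,-2],[0.05,0,0,0,0]]'; python3 s.py
```

```text
t: 10.37
eef_pos: [0.4981, -0.2061, 0.301]
tool_rot: [0.001, 0.674, 0.739, 0.001]
contact_force: [-6.4, 1.4, 20.1]
gripper_width: 0.657
grasp_force: 105.7
tq [ 0.59  1.27 -0.31]
t 10.37 pos [ 0.4981 -0.2061  0.301 ] q [-0.09  0.41  0.46  2.   -0.26  0.78  0.61] tool x az 95.31 tilt [ 2.2e-03  9.0e-04 -1.0e+00]
tool shift [ 0.0011 -0.     -0.003 ]
t: 10.7
eef_pos: [0.4981, -0.2061, 0.301]
tool_rot: [0.0, 0.634, 0.773, 0.001]
contact_force: [-6.0, 2.5, 20.3]
gripper_width: 0.66
grasp_force: 105.8
tq [ 0.56  1.36 -0.32]
t 10.7 pos [ 0.4981 -0.2061  0.301 ] q [-0.07  0.41  0.43  2.   -0.24  0.78  0.7 ] tool x az 101.3 tilt [ 2.e-03  9.e-04 -1.e+00]
tool shift [ 0.0011  0.0002 -0.003 ]
```

```bash
for i in 1 2; do :; done; python3 -m pendant '[[0.05,0,0,0,-2],[0.05,0,0,0,-2],[0.05,0,0,0,-2],[0.05,0,0,0,-2],[0.05,0,0,0,0]]'; python3 s.py;python3 -m pendant '[[0.05,0,0,0,-2],[0.05,0,0,0,-2],[0.05,0,0,0,-2],[0.05,0,0,0,-2],[0.05,0,0,0,0]]'; python3 s.py
```

```text
t: 11.12
eef_pos: [0.4981, -0.206, 0.301]
tool_rot: [0.001, 0.578, 0.816, 0.001]
contact_force: [-6.2, 3.4, 20.7]
gripper_width: 0.662
grasp_force: 105.7
tq [ 0.69  1.3  -0.38]
t 11.12 pos [ 0.4981 -0.206   0.301 ] q [-0.04  0.4   0.4   2.   -0.22  0.78  0.82] tool x az 109.31 tilt [ 0.002  0.001 -1.   ]
tool shift [ 0.001   0.0002 -0.003 ]
t: 11.53
eef_pos: [0.4981, -0.2059, 0.301]
tool_rot: [0.001, 0.52, 0.854, 0.001]
contact_force: [-5.7, 2.9, 19.6]
gripper_width: 0.659
grasp_force: 105.7
tq [ 0.69  1.24 -0.35]
t 11.53 pos [ 0.4981 -0.2059  0.301 ] q [-0.02  0.4   0.37  2.   -0.2   0.78  0.94] tool x az 117.31 tilt [ 2.e-03  9.e-04 -1.e+00]
tool shift [ 0.0009  0.0003 -0.003 ]
```

```bash
python3 -m pendant '[[0.05,0,0,0,-2],[0.05,0,0,0,-2],[0.05,0,0,0,-2],[0.05,0,0,0,-2],[0.05,0,0,0,0]]'; python3 s.py;python3 -m pendant '[[0.05,0,0,0,-2],[0.05,0,0,0,-2],[0.05,0,0,0,-2],[0.05,0,0,0,0]]'; python3 s.py;python3 -m pendant '[[0.05,0,0,0,-2],[0.05,0,0,0,-2],[0.05,0,0,0,0]]'; python3 s.py
```

```text
t: 11.95
eef_pos: [0.4981, -0.2059, 0.301]
tool_rot: [0.001, 0.459, 0.888, 0.001]
contact_force: [-5.0, 2.8, 21.0]
gripper_width: 0.66
grasp_force: 105.7
tq [ 0.68  1.31 -0.36]
t 11.95 pos [ 0.4981 -0.2059  0.301 ] q [ 0.01  0.4   0.33  1.99 -0.18  0.78  1.06] tool x az 125.31 tilt [ 1.9e-03  9.0e-04 -1.0e+00]
tool shift [ 0.0008  0.0004 -0.003 ]
t: 12.28
eef_pos: [0.4981, -0.2059, 0.301]
tool_rot: [0.001, 0.412, 0.911, 0.001]
contact_force: [-5.9, 3.5, 19.9]
gripper_width: 0.66
grasp_force: 105.7
tq [ 0.67  1.28 -0.34]
t 12.28 pos [ 0.4981 -0.2059  0.301 ] q [ 0.03  0.39  0.31  1.99 -0.17  0.78  1.16] tool x az 131.31 tilt [ 1.8e-03  8.0e-04 -1.0e+00]
tool shift [ 0.0007  0.0005 -0.003 ]
t: 12.53
eef_pos: [0.4981, -0.2059, 0.301]
tool_rot: [0.001, 0.38, 0.925, 0.001]
contact_force: [-6.7, 2.2, 20.5]
gripper_width: 0.658
grasp_force: 105.7
tq [ 0.63  1.25 -0.3 ]
t 12.53 pos [ 0.4981 -0.2059  0.301 ] q [ 0.04  0.39  0.29  1.99 -0.16  0.78  1.22] tool x az 135.32 tilt [ 1.7e-03  7.0e-04 -1.0e+00]
tool shift [ 0.0007  0.0006 -0.003 ]
```

```bash
python3 -m pendant '[[0.05,0,0,0,-2],[0.05,0,0,0,-2],[0.05,0,0,0,0]]'; python3 s.py;python3 -m pendant '[[0.05,0,0,0,-2],[0.05,0,0,0,-2],[0.05,0,0,0,0]]'; python3 s.py
```

```text
t: 12.78
eef_pos: [0.4981, -0.2059, 0.301]
tool_rot: [0.001, 0.348, 0.938, 0.001]
contact_force: [-6.1, 2.0, 20.2]
gripper_width: 0.659
grasp_force: 105.7
tq [ 0.62  1.29 -0.24]
t 12.78 pos [ 0.4981 -0.2059  0.301 ] q [ 0.06  0.39  0.27  1.99 -0.15  0.78  1.28] tool x az 139.32 tilt [ 1.7e-03  7.0e-04 -1.0e+00]
tool shift [ 0.0006  0.0006 -0.003 ]
t: 13.03
eef_pos: [0.4981, -0.2058, 0.301]
tool_rot: [0.001, 0.315, 0.949, 0.001]
contact_force: [-6.7, 2.1, 20.3]
gripper_width: 0.656
grasp_force: 105.7
tq [ 0.62  1.31 -0.31]
t 13.03 pos [ 0.4981 -0.2058  0.301 ] q [ 0.07  0.39  0.26  1.99 -0.14  0.78  1.34] tool x az 143.31 tilt [ 1.7e-03  7.0e-04 -1.0e+00]
tool shift [ 0.0006  0.0006 -0.003 ]
```

```bash
python3 -m pendant '[[0.05,0,0,-0.001,0],[0.05,0,0,-0.001,0],[0.05,0,0,-0.001,0],[0.05,0,0,0,0]]'|grep -E 'pos|contact';python3 -m pendant '[[0.05,0,0,-0.001,0],[0.05,0,0,-0.001,0],[0.05,0,0,-0.001,0],[0.05,0,0,0,0],[0.05,0,0,0,0]]'|grep -E 'pos|contact|wid'; python3 s.py
```

```text
eef_pos: [0.498, -0.2058, 0.3033]
contact_force: [-3.2, 1.4, 12.1]
eef_pos: [0.498, -0.2057, 0.3058]
contact_force: [-2.8, 1.1, 8.2]
gripper_width: 0.66
tq [ 0.13  0.49 -0.01]
t 13.78 pos [ 0.498  -0.2057  0.3058] q [ 0.07  0.38  0.26  1.99 -0.13  0.79  1.33] tool x az 143.29 tilt [ 1.1e-03 -1.0e-04 -1.0e+00]
tool shift [0.0005 0.0005 0.0018]
```

```bash
for k in 1; do :; done; python3 -m pendant '[[0.05,0,0,-0.001,0],[0.05,0,0,-0.001,0],[0.05,0,0,0,0],[0.05,0,0,0,0]]'|grep -E 'pos|contact';python3 -m pendant '[[0.05,0,0,-0.001,0],[0.05,0,0,-0.001,0],[0.05,0,0,0,0],[0.05,0,0,0,0]]'|grep -E 'pos|contact';python3 -m pendant '[[0.05,0,0,-0.001,0],[0.05,0,0,0,0],[0.05,0,0,0,0]]'|grep -E 'pos|contact'
```

```text
eef_pos: [0.498, -0.2057, 0.3074]
contact_force: [-1.6, -0.3, 6.8]
eef_pos: [0.498, -0.2055, 0.3088]
contact_force: [0.5, -0.7, 1.1]
eef_pos: [0.4977, -0.2053, 0.3095]
contact_force: [0.8, -0.1, -1.1]
```

```bash
python3 -m pendant '[[0.05,0,0,-0.001,0],[0.05,0,0,0,0],[0.05,0,0,0,0]]'|grep -E 'pos|contact';python3 -m pendant '[[0.05,0,0,-0.0005,0],[0.05,0,0,0,0],[0.05,0,0,0,0]]'|grep -E 'pos|contact'
```

```text
eef_pos: [0.4978, -0.2054, 0.3108]
contact_force: [0.5, 0.5, -0.3]
eef_pos: [0.4979, -0.2054, 0.3113]
contact_force: [0.5, -1.0, -0.4]
```

```bash
python3 -m pendant '[[0.05,0,0,-0.002,0],[0.05,0,0,-0.002,0],[0.05,0,0,-0.002,0],[0.05,0,0,0,0]]'|grep -E 'pos|contact';python3 -m pendant '[[0.05,0,0,-0.004,0],[0.05,0,0,-0.005,0],[0.05,0,0,-0.006,0],[0.05,0,0,-0.01,0],[0.05,0,0,-0.01,0],[0.05,0,0,-0.01,0],[0.05,0,0,-0.02,0],[0.05,0,0,-0.02,0],[0.05,0,0,0,0],[0.05,0,0,0,0]]';python3 - <<'E'
from h import *
go(.487,.201,.405)
for c in("scene","top"): p,d=bot.read_camera(c);cv2.imwrite(f"pics/{c}2.png",p)
a=cv2.imread("pics/scene2.png")[40:220,170:340];b=cv2.imread("pics/top2.png")[90:270,345:515]
cv2.imwrite("pics/c2.png",cv2.resize(np.hstack([a,b]),(800,424),interpolation=cv2.INTER_CUBIC))
E
```

```text
eef_pos: [0.4981, -0.2055, 0.3178]
contact_force: [-0.5, -0.4, -1.3]
t: 16.37
eef_pos: [0.4982, -0.2056, 0.404]
tool_rot: [0.002, 0.315, 0.949, 0.0]
contact_force: [-0.3, -0.9, -0.9]
gripper_width: 0.662
grasp_force: 105.7
t 16.37 pos [ 0.4982 -0.2056  0.404 ] q [ 0.04  0.26  0.28  1.9  -0.09  1.    1.29] tool x az 143.31 tilt [ 3.4e-03 -6.0e-04 -1.0e+00]
tool shift [ 0.2519  0.3194 -0.0012]
```

View pics/c2.png

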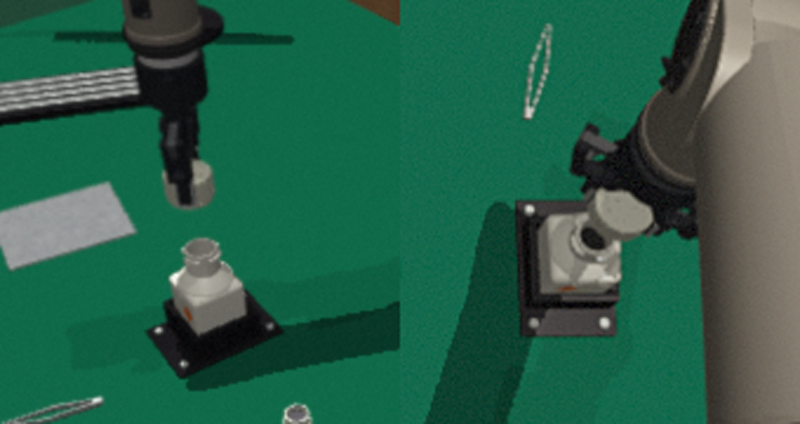

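The bottle stands open in the holder at crop pixel (200,285), and the cap hangs upright in the gripper at (190,185). Next I carry it to the tray.

```bash
python3 -m pendant '[[0.05,0.021,0.0266,0,0],[0.05,0.021,0.0266,0,0],[0.05,0.021,0.0266,0,0],[0.05,0.021,0.0266,0,0],[0.05,0.021,0.0266,0,0],[0.05,0.021,0.0266,0,0],[0.05,0.021,0.0266,0,0],[0.05,0.021,0.0266,0,0],[0.05,0.021,0.0266,0,0],[0.05,0.021,0.0266,0,0],[0.05,0.021,0.0266,0,0],[0.05,0.021,0.0266,0,0]]'|grep grasp; python3 -m pendant '[[0.05,0,0,0,6],[0.05,0,0,0,6],[0.05,0,0,0,6],[0.05,0,0,0,6],[0.05,0,0,0,3],[0.05,0,0,0,0],[0.05,0,0,0,0],[0.05,0,0,0,0]]';python3 -c "from h import *; go(.487,.201,.405)"
```

```text
grasp_force: 105.8
t: 18.13
eef_pos: [0.4864, 0.201, 0.4017]
tool_rot: [-0.0, 0.527, 0.85, -0.001]
contact_force: [0.7, 0.4, -0.3]
gripper_width: 0.657
grasp_force: 105.8
t 18.13 pos [0.4864 0.201  0.4017] q [-0.59  0.24  0.09  1.92 -0.03  0.99 -0.02] tool x az 116.41 tilt [-1.e-03 -6.e-04 -1.e+00]
tool shift [-0.0003  0.0006 -0.0033]
```

```bash
python3 -m pendant '[[0.05,0,0,0.03,0],[0.05,0,0,0.03,0],[0.05,0,0,0.03,0],[0.05,0,0,0.03,0],[0.05,0,0,0.03,0],[0.05,0,0,0.03,0],[0.05,0,0,0.02,0],[0.05,0,0,0.01,0],[0.05,0,0,0,0],[0.05,0,0,0,0],[0.05,0,0,0,0]]';python3 - <<'E'
from h import *
go(.487,.201,.181)
for c in("scene","top"): p,d=bot.read_camera(c);cv2.imwrite(f"pics/{c}3.png",p)
a=cv2.imread("pics/scene3.png")[180:320,270:430];b=cv2.imread("pics/top3.png")[150:290,190:350]
cv2.imwrite("pics/c3.png",cv2.resize(np.hstack([a,b]),(800,350),interpolation=cv2.INTER_CUBIC))
E
```

```text
t: 19.05
eef_pos: [0.4872, 0.2013, 0.1935]
tool_rot: [0.001, 0.528, 0.85, 0.001]
contact_force: [0.3, 0.9, 0.6]
gripper_width: 0.656
grasp_force: 105.9
t 19.05 pos [0.4872 0.2013 0.1935] q [-0.56  0.54  0.06  2.06 -0.06  0.54  0.01] tool x az 116.32 tilt [ 0.0019  0.0011 -1.    ]
tool shift [-0.0002 -0.0004  0.0125]
```

View pics/c3.png

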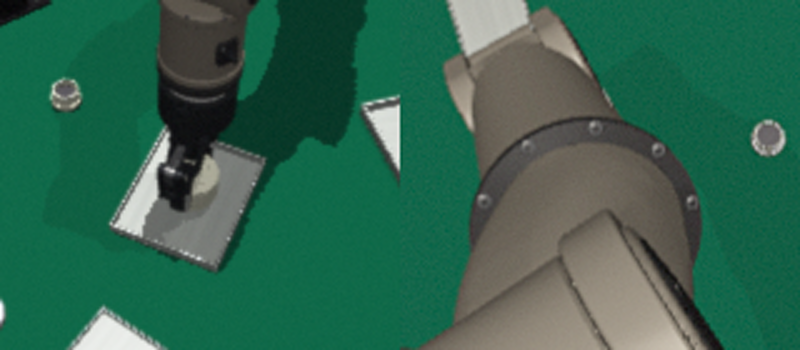

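The cap is over the middle of the tray at crop pixel (195,185), close to the floor. I lower it in small steps until it touches.

```bash
python3 -m pendant '[[0.05,0,0,0.003,0],[0.05,0,0,0.003,0],[0.05,0,0,0.002,0],[0.05,0,0,0,0],[0.05,0,0,0,0]]'|grep -E 'pos|contact';python3 -m pendant '[[0.05,0,0,0.001,0],[0.05,0,0,0.001,0],[0.05,0,0,0,0],[0.05,0,0,0,0]]'|grep -E 'pos|contact';python3 -m pendant '[[0.05,0,0,0.001,0],[0.05,0,0,0,0],[0.05,0,0,0,0]]'|grep -E 'pos|contact'
```

```text
eef_pos: [0.4864, 0.2011, 0.1842]
contact_force: [0.5, -0.2, -1.3]
eef_pos: [0.4865, 0.2011, 0.1822]
contact_force: [0.2, 0.2, -0.9]
eef_pos: [0.4865, 0.2011, 0.1813]
contact_force: [-0.4, -0.0, 0.2]
```

```bash
python3 -m pendant '[[0.05,0,0,0.0005,0],[0.05,0,0,0,0],[0.05,0,0,0,0]]'|grep -E 'pos|contact';python3 -m pendant '[[0.05,0,0,0.0005,0],[0.05,0,0,0,0],[0.05,0,0,0,0]]'|grep -E 'pos|contact'
```

```text
eef_pos: [0.4865, 0.2011, 0.1808]
contact_force: [-0.0, -0.2, -1.1]
eef_pos: [0.4866, 0.2011, 0.1804]
contact_force: [-0.7, -0.1, 2.4]
```

```bash
python3 -m pendant '[[0.05,0,0,0.0005,0],[0.05,0,0,0,0],[0.05,0,0,0,0]]'|grep -E 'pos|contact'
```

```text
eef_pos: [0.4866, 0.2011, 0.1802]
contact_force: [-1.7, -0.6, 6.1]
```

```bash
python3 -m pendant '[[0.05,0,0,-0.0003,0],[0.05,0,0,0,0],[0.05,0,0,0,0],[0.05,0,0,0,0]]' 20; python3 -m pendant '[[0.058,0,0,0,0],[0.06,0,0,0,0],[0.062,0,0,0,0],[0.065,0,0,0,0],[0.07,0,0,0,0],[0.075,0,0,0,0],[0.075,0,0,0,0],[0.075,0,0,0,0]]'; python3 -c "from h import *; go(.487,.201,.181)"
```

```text
t: 21.23
eef_pos: [0.4866, 0.2011, 0.1803]
tool_rot: [0.0, 0.528, 0.849, 0.0]
contact_force: [-1.1, -0.4, 5.3]
gripper_width: 0.656
grasp_force: 106.4
t: 21.9
eef_pos: [0.4865, 0.2011, 0.1801]
tool_rot: [-0.0, 0.528, 0.849, 0.0]
contact_force: [0.2, 0.2, 0.7]
gripper_width: 0.882
grasp_force: 0.0
t 21.9 pos [0.4865 0.2011 0.1801] q [-0.56  0.57  0.06  2.06 -0.06  0.51  0.01] tool x az 116.31 tilt [-0.  0. -1.]
tool shift [-0.0003  0.0004 -0.0009]
```

Released. Next I rise and back off, then look.

```bash
python3 -m pendant '[[0.075,0,0,-0.004,0],[0.075,0,0,-0.01,0],[0.075,0,0,-0.02,0],[0.075,0,0,-0.03,0],[0.075,0,0,-0.03,0],[0.075,0,0,-0.04,0],[0.075,0,0,-0.04,0],[0.075,0,0,-0.03,0]]' >/dev/null; python3 -c "from h import *; go(.45,.48,.40)"
```

```text
t 22.57 pos [0.4866 0.2009 0.3884] q [-0.59  0.25  0.1   1.93 -0.03  0.96 -0.02] tool x az 116.29 tilt [ 0.0032  0.0019 -1.    ]
tool shift [ 0.2664  0.0909 -0.0112]
```

```bash
python3 -m pendant '[[0.075,0.027,0.009,0,0],[0.075,0.027,0.009,0,0],[0.075,0.027,0.009,0,0],[0.075,0.027,0.009,0,0],[0.075,0.027,0.009,0,0],[0.075,0.027,0.009,0,0],[0.075,0.027,0.009,0,0],[0.075,0.027,0.009,0,0],[0.075,0.027,0.009,0,0],[0.075,0.027,0.009,0,0],[0.075,0,0,0,0],[0.075,0,0,0,0]]' |grep -E 'pos|^t:'
python3 - <<'E'
from h import *
for c in("scene","top"): p,d=bot.read_camera(c);cv2.imwrite(f"pics/{c}4.png",p)
a=cv2.imread("pics/scene4.png")[90:350,150:510];b=cv2.imread("pics/top4.png")[90:350,180:540]
cv2.imwrite("pics/c4.png",cv2.resize(np.vstack([a,b]),(415,600),interpolation=cv2.INTER_AREA))
a=cv2.imread("pics/scene4.png")[220:300,300:400];b=cv2.imread("pics/top4.png")[180:260,220:320]
cv2.imwrite("pics/c5.png",cv2.resize(np.hstack([a,b]),(800,320),interpolation=cv2.INTER_CUBIC))
ys,xs=np.nonzero(np.ones((80,100)));P=np.array([atdepth("top",(x+220,y+180),d[y+180,x+220]) for x,y in zip(xs,ys) if d[y+180,x+220]>0])
T=P[P[:,2]>.027];print(np.median(T[:,2]),T.mean(0),np.ptp(T,0))
E
```

```text
t: 23.57
eef_pos: [0.4462, 0.4847, 0.3846]
0.03753118228112895 [0.48539044 0.20043537 0.03728107] [0.05603015 0.05769704 0.01471885]
```

View pics/c4.png

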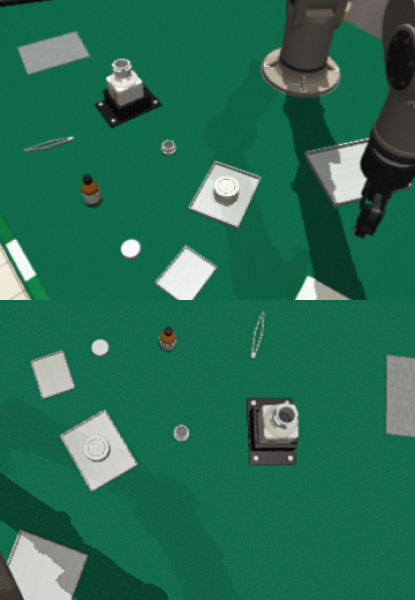

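View pics/c5.png

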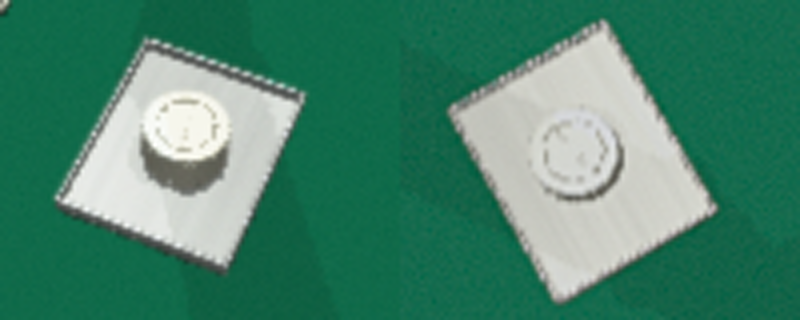

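The cap lies upright and flat in the centre of the middle tray, at about (190,140) in the left crop. Its top is at 37 mm, which fits the floor at 2 mm plus the cap's 34 mm. The open bottle is still in its holder and the other things have not moved.

```bash
python3 -c "from station import bot; print(bot.hand_in())"
```

```text
the job is handed in; nothing more can be done
None
```

The job is handed in, with no verdict shown: the cap is unscrewed and stands upright and flat in the middle-sized tray, the open bottle is still in its holder, the other things look unmoved, and it took about 24 s.

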